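# Hold a coded die down in the sprung reading nest

## Robot

A 6-joint arm with a two-finger parallel gripper is mounted at the origin on a cart in front of the work surface, level with it; the furniture and walls round the work are solid. World frame = base frame: x ahead of the robot, y to its left, z up, the work surface at z = 0. Lengths are in m, angles in rad, forces in N, time in s.
With the tool pointing down it reaches from about 0.3 to 0.95 m from the base axis. Payload 3.1 kg.
Tool frame: the origin (TCP) lies midway between the tips of the shut fingers; the grasp point (between the pads) lies 19 mm behind it; z points along the fingers, y is the direction in which the jaws open and shut (so a half turn about z gives the same grasp; the last joint's range is limited). The gripper opens to 85 mm and grips with 20 to 120 N. Pads are 22 mm wide; open, the fingers measure 114 mm over their backs; the gripper's body (76 mm by 85 mm) begins 54 mm behind the grasp point. The pads swing forward as they close: fully open they stand 13 mm farther back than shut.
Start: joints at [1.229, 0.308, 1.634, -0, 1.2, -0.07], TCP at [0.168, 0.602, 0.231] pointing down, gripper open.
Joint ranges: [-3.06, 3.06], [-0.79, 1.96], [0.05, 2.63], [-1.19, 4.34], [0.05, 2.64], [-2.94, 2.94]. Speed limits (rad/s): [2.79, 2.79, 3.14, 3.14, 3.14, 3.14].

## Interface

Orientations are given as a 3x3 rotation matrix whose columns are the frame's x, y, z axes.
In Python, from cell import manip, cams, workorder gives the robot as it stands.
- The arm moves only by the shell command python3 -m creep 'ROWS'. ROWS is JSON, a list of rows, each an object of numbers: "grip": the closure, from -1 (fully open) to 1 (shut); "dx", "dy", "dz": the shift along the tool's x, y, z in m; "wx", "wy", "wz": the turn, a rotation vector about the tool's x, y, z in degrees. A call has 1 to 12 rows; each row shifts and turns the commanded pose from where the row before left it, along the tool's axes as they then stand; what a row does not reach is not made up. A row lasts 1/10 s, in which the tool goes at most 50 mm and 8.59 degrees, less where a joint would pass 70% of its speed; a pose out of reach is approached as far as the arm can. A call with a gripper value outside its range is refused whole. The fingers move at their own pace and stop on an object; the grip force is fixed at half the most. Time passes only in rows, so rows that do not move let the fingers close. It gives the time, the measured TCP pose, the force and the opening at its end, in the units of the state.
- manip.read_state(): the state, without advancing time (a new reading comes with each control period).
- cams.read_camera(name): name is "side" or "top" or "wrist"; returns the picture (420x560x3 uint8, blue, green, red); there is no depth.
- cams.calibration(name): a dict with "vertical_fov" (degrees; the focal length in pixels is half the picture's height over the tangent of half this angle, whatever the lens; pixels are square), "cx", "cy" (the principal point, pixels), "origin" and "rotation" of the camera in the world; the wrist camera has in their place "T_tool_cam" (4x4, takes a point from camera to tool coordinates, whose origin is the TCP and whose axes are the flange's). Camera axes: x right, y down, z forward; pixel columns grow to the right and rows downward; lengths in m; the calibration is good to about 2 mm. A picture is of the moment at which its call begins: read the wrist's pose just before it. calibration takes no time and is no camera call.
- workorder.job_done(): hands the job in, once; it reports no verdict.
The state is a dict: "clock": time; "q": joint angles; "dq": joint speeds; "tau": joint torques, N m; "tcp_pos": TCP position; "eef_rot": TCP orientation; "force": force on the tool from outside, world axes, zero at the start; "ft_torque": the same for the moment, N m; "width": finger opening in m.
Only numpy, scipy, OpenCV 4.12 (cv2) and the standard library are available. Lean on these libraries where they do the work, as an engineer would, in place of code of your own. Each camera call takes 0.05 s, during which the arm holds its last target. There are 200 camera calls.

## Task

Pick up the steel die that has the small flat code plate on the side of its collar, turn it so that the code plate squarely faces the window of the reader block, and lower its barrel into the bored nest in front of the reader. Press it down, without ramming it, against the sprung ejector until the collar sits fully home on the nest, and finish right there, still gripping the die upright and pressing it firmly home, because the spring lifts it if you let go. Leave everything else where it is.

Things in the scene. Friction and masses are not known exactly. Their poses are not given: they have to be found in the camera images.
- coded_die: die to load: stepped steel cylinder standing on its barrel, 76 mm tall, 0.3 kg. Barrel dia. 34, 26 long; collar dia. 48, 26 to 36 mm up; plain stem dia. 28, 36 to 76 mm up, the place to grip. A flat code plate (20 wide, 10 tall) stands 7 mm proud of the collar's side; dark lines on the collar's and stem's tops point to it. Origin: centre of the underside; +z up, +x to the code plate
- code_face (a point): centre of the code plate's outer face, 31 mm from the die's axis and 31 mm above the barrel's underside
- plain_die: a second steel die, not wanted: same height, collar and stem, but a thicker barrel (45 mm diameter) and no code plate. Origin: centre of its underside. The two dies' places may be swapped
- nest: steel block 64x64 mm, 35 mm high, on a fixed 10 mm base plate (160x84 mm), so its top is 45 mm above the bench. A vertical bore of 37 mm diameter with a 3 mm chamfer goes down its middle. Origin: centre of the block's underside, on the bore's axis, 10 mm above the bench; +z up, +x level from the bore towards the reader block
- nest_hole0 (a point): centre of the bore's mouth, level with the nest's top face (45 mm above the bench), axes as the nest's. The die is home when its collar lies on this face, that is with the die's origin 26 mm below this point
- ejector (a joint): downward travel (m) of the sprung ejector, a steel disc 27 mm across in the bore: 0 when free (its top 14 mm below the nest's top face), 0.012 when the die's collar meets the nest. Spring: 5 N at first touch, 10 N at 0.012; it lifts the die again when not held down
- reader_window (a point): centre of the window of the reader, a grey block 50 mm wide and 40 mm deep, on the same base plate, top 56 mm above the bench. The window faces the bore from 45 mm beside its axis (nest's +x) and 45 mm above the bench
- sieve_block: bystander: perforated soldering block 66x66x15 mm, origin under its centre
- burr_tin: bystander: open tin full of burrs, 98 mm across, 84 mm tall, origin under its centre
- flux_jar: bystander: small jar 40 mm across, 39 mm tall, origin under its centre
- graver: bystander: graver with wooden handle, 25x94x25 mm, lying along its y
- punch: bystander: short wooden punch, 24x82x24 mm, lying along its y
- pencil: bystander: pencil, 6x150x7 mm, lying along its y
Mind the look-alikes: they are no part of the job. Leave any green or yellow look-alike of the coded_die alone.

How it is judged:
By the outcome, as a careful person would: the job done as asked, in the order asked, and still so for the second after the job is handed in, while the arm keeps its last pose, push and grip.
It also fails if it takes over 43 s, if anything falls off the work surface, if the arm or the gripper's body presses on something with over 40 N, if the wrist force passes 120 N, or if a joint passes its speed limit or range.

## Working session

There is one attempt and no reset: what is moved stays moved. The work goes in short steps, Python scripts to look and compute and a shell command to move; the robot and the scene stay as the last step left them, time stands still between calls to the robot, and variables do not carry over. Pictures are saved under pics/ and viewed, about 8 in all and at most 12, crops included, and the job is handed in when it is done.

```bash
mkdir -p pics
cat > h.py <<'E'
import numpy as np, cv2
from cell import manip, cams, workorder
def cal(name, st=None):
    c=cams.calibration(name); f=210/np.tan(np.radians(c["vertical_fov"])/2)
    if name=="wrist":
        st=st or manip.read_state(); T=np.array(c["T_tool_cam"]); R0=np.array(st["eef_rot"]); 
        R=R0@T[:3,:3]; o=np.array(st["tcp_pos"])+R0@T[:3,3]
    else: R=np.array(c["rotation"]); o=np.array(c["origin"])
    return f,c["cx"],c["cy"],o,R
def ray(k,u,v):
    f,cx,cy,o,R=k; d=R@np.array([(u-cx)/f,(v-cy)/f,1]); return o,d
def onplane(k,u,v,z):
    o,d=ray(k,u,v); return o+d*(z-o[2])/d[2]
def proj(k,p):
    f,cx,cy,o,R=k; q=R.T@(np.array(p)-o); return np.array([cx+f*q[0]/q[2],cy+f*q[1]/q[2]])
E
python3 - <<'E'
from h import *
print(manip.read_state())
for n in ("top","side","wrist"):
    print(cams.calibration(n)); cv2.imwrite(f"pics/{n}0.png",cams.read_camera(n))
E
```

```text
{'clock': 0.0, 'q': array([ 1.22932459e+00,  3.09019309e-01,  1.63521496e+00,  5.94485922e-06,
        1.19967888e+00, -6.97313402e-02]), 'dq': array([-0.00213559, -0.00036428,  0.00027612, -0.00050911,  0.00152692,
        0.00072722]), 'tau': array([ 5.31721089e-04, -4.15269864e+01, -2.76655948e+01, -1.23974487e-04,
        1.05189419e-02,  3.83713166e-05]), 'tcp_pos': array([0.16751983, 0.60126894, 0.23002463]), 'eef_rot': array([[-9.63304572e-01,  2.68409557e-01, -7.82291879e-04],
       [ 2.68410645e-01,  9.63302109e-01, -2.18465433e-03],
       [ 1.67201316e-04, -2.31446297e-03, -9.99997308e-01]]), 'force': array([-0.22908894,  0.03427629,  0.07646028]), 'ft_torque': array([-0.01859096, -0.00448748,  0.02187519]), 'width': 0.08559781599466058}
{'vertical_fov': 47.2530656868044, 'cx': 284.5889562531655, 'cy': 211.76823808347424, 'origin': array([ 0.2813588 , -0.13444782,  1.17503158]), 'rotation': array([[ 0.11761527, -0.96890539,  0.21769015],
       [-0.99305762, -0.11514971,  0.02402296],
       [ 0.00179098, -0.21900433, -0.97572224]])}
{'vertical_fov': 55.658459710345205, 'cx': 282.8089723375659, 'cy': 208.9718726889556, 'origin': array([0.22250198, 0.61862393, 0.70951734]), 'rotation': array([[-0.93130178, -0.23889345,  0.2749671 ],
       [-0.3641054 ,  0.5893973 , -0.72113665],
       [ 0.01020995, -0.77171286, -0.63588916]])}
{'vertical_fov': 64.8861190600092, 'cx': 279.8837566814599, 'cy': 210.97583869610543, 'T_tool_cam': array([[-7.30682669e-05, -9.51081227e-01, -3.08940924e-01,
         7.98902943e-02],
       [ 9.99999997e-01, -6.66673288e-05, -3.12753055e-05,
         1.22880704e-03],
       [ 9.14908981e-06, -3.08940925e-01,  9.51081229e-01,
        -1.41507880e-01],
       [ 0.00000000e+00,  0.00000000e+00,  0.00000000e+00,
         1.00000000e+00]])}
```

View pics/top0.png

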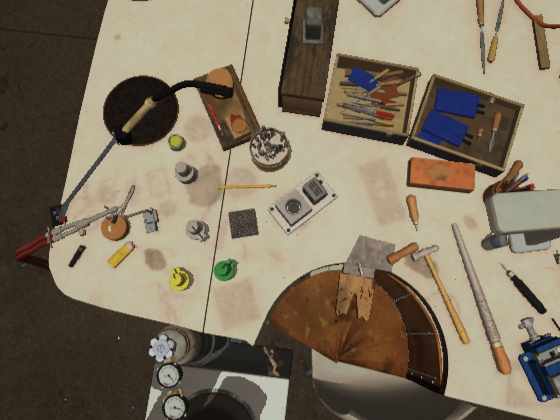

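View pics/side0.png

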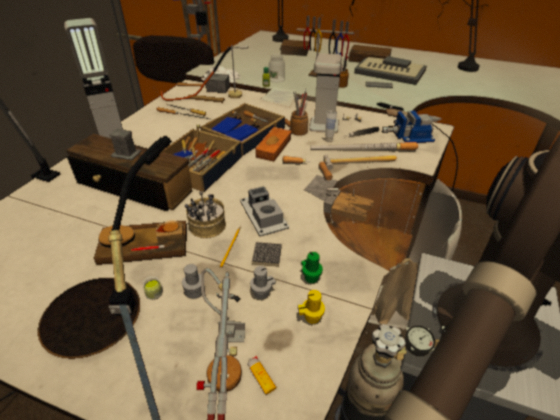

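Top view: candidates for the coded die are grey (185,172), grey (196,231), yellow (179,278) and green (224,269). The last two are look-alikes, to be left alone. The nest is at (291,207) and the reader at (314,187). Next, a close crop of the two grey dies and the nest.

Run:
```python
from h import *
t=cv2.imread("pics/top0.png"); s=cv2.imread("pics/side0.png")
up=lambda im,x,y,w,h: cv2.resize(im[y:y+h,x:x+w],(400,300),interpolation=cv2.INTER_CUBIC)
o=np.vstack([np.hstack([up(t,158,158,64,48),up(t,164,208,64,48)]),np.hstack([up(s,172,245,120,90),up(t,255,165,100,75)])])
cv2.imwrite("pics/c1.png",o)
kt=cal("top");ks=cal("side")
for n,u,v,z in (("A",185,172,.03),("B",196,231,.03),("nest",291,207,.045),("reader",314,187,.056),("green",224,269,.03),("tin",269,148,.05)):
    p=onplane(kt,u,v,z); print(n,p.round(3),"side",proj(ks,p).round())
```

```text
A [0.608 0.152 0.03 ] side [194. 280.]
B [0.464 0.101 0.03 ] side [263. 283.]
nest [ 0.547 -0.121  0.045] side [268. 209.]
reader [ 0.6   -0.17   0.056] side [257. 190.]
green [0.381 0.021 0.03 ] side [310. 268.]
tin [ 0.688 -0.049  0.05 ] side [206. 210.]
```

View pics/c1.png

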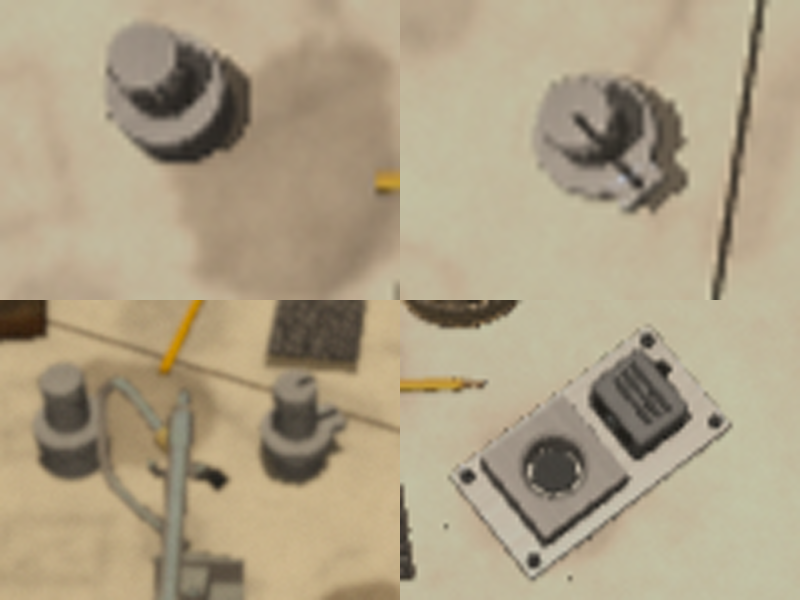

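View pics/wrist0.png

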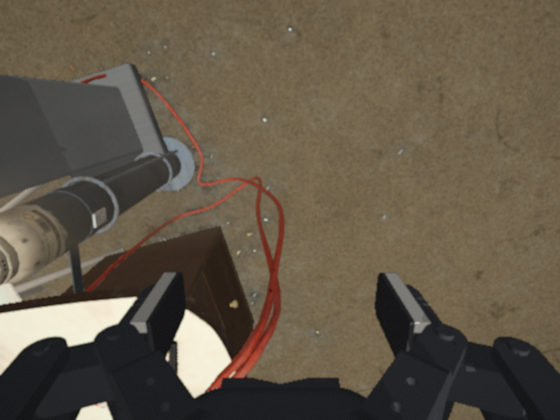

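Die B, at top (196,231), shows the code plate and dark line pointing down-right. Die A is plain and has the thick barrel. So B is the one to pick. The wrist view shows only floor, because the tool is off the bench. Before moving I'll check how high the lamp and third hand are near the path.

Run:
```python
from h import *
kt=cal("top");ks=cal("side")
def tri(a,b):
    o1,d1=ray(kt,*a);o2,d2=ray(ks,*b);d1/=np.linalg.norm(d1);d2/=np.linalg.norm(d2)
    s=np.linalg.lstsq(np.c_[d1,-d2],o2-o1,rcond=None)[0];p,q=o1+d1*s[0],o2+d2*s[1];return ((p+q)/2).round(3),np.linalg.norm(p-q).round(3)
for n,a,b in (("lampknuckle",(122,137),(122,300)),("lamphead",(225,90),(162,145)),("handtip",(132,187),(208,272)),("hand red",(57,212),(200,385))):
    print(n,*tri(a,b))
for p in ((.168,.6,.23),(.25,.4,.23),(.35,.25,.23),(.464,.101,.23)): print(p,proj(kt,p).round(),proj(ks,p).round())
# stem top ellipse centre and plate of B, nest
for n,u,v,z in (("stemtop",164+180/6.25,208+118/6.25,.076),("plate",164+238/6.25,208+178/6.25,.036),("bore",255+155/4,165+168/4,.045),("reader",255+240/4,165+98/4,.056)):
    print(n,onplane(kt,u,v,z).round(4))
```

```text
lampknuckle [0.657 0.295 0.109] 0.007
lamphead [0.715 0.036 0.284] 0.001
handtip [0.517 0.223 0.172] 0.007
hand red [0.446 0.392 0.13 ] 0.017
(0.168, 0.6, 0.23) [-106.  334.] [352. 697.]
(0.25, 0.4, 0.23) [  7. 303.] [324. 407.]
(0.35, 0.25, 0.23) [ 94. 261.] [290. 289.]
(0.464, 0.101, 0.23) [178. 213.] [261. 213.]
stemtop [0.4655 0.1007 0.076 ]
plate [0.4516 0.0833 0.036 ]
bore [ 0.5478 -0.1272  0.045 ]
reader [ 0.5944 -0.1733  0.056 ]
```

```bash
python3 -m creep '[{"dx":-0.02,"dy":-0.02,"dz":-0.01},{"dx":-0.033,"dy":-0.032,"dz":-0.01},{"dx":-0.034,"dy":-0.033},{"dx":-0.034,"dy":-0.033},{"dx":-0.034,"dy":-0.033},{"dx":-0.034,"dy":-0.033},{"dx":-0.034,"dy":-0.033},{"dx":-0.034,"dy":-0.033},{"dx":-0.034,"dy":-0.033},{"dx":-0.034,"dy":-0.033},{"dx":-0.034,"dy":-0.033},{"dx":-0.034,"dy":-0.033}]'
python3 -m creep '[{"wz":8.3},{"wz":8.3},{"wz":8.3},{"wz":8.3},{"wz":8.3},{"wz":8.3},{"wz":8.3},{"wz":8.3},{"wz":8.3},{"wz":8.3},{"wz":8.3},{"wz":8.3}]'
python3 -m creep '[{"wz":8.3},{"wz":8.3},{},{}]'
python3 - <<'E'
from h import *
st=manip.read_state(); print(st["clock"],st["q"].round(3),st["tcp_pos"],st["eef_rot"].round(3))
k=cal("wrist",st); cv2.imwrite("pics/w1.png",cams.read_camera("wrist"))
np.save("st1.npy",st,allow_pickle=True); print(proj(k,(.4655,.1007,.076)))
E
```

```text
0.15 [ 1.229  0.309  1.635 -0.     1.2   -0.07 ] [0.16761428 0.60145577 0.23031705] [[-0.963  0.268 -0.001]
 [ 0.268  0.963 -0.002]
 [ 0.    -0.002 -1.   ]]
[-25.09111367 502.25726682]invalid input at $[0]: expected keys grip, dx, dy, dz, wx, wy, wz
invalid input at $[0]: expected keys grip, dx, dy, dz, wx, wy, wz
invalid input at $[0]: expected keys grip, dx, dy, dz, wx, wy, wz
```

View pics/w1.png

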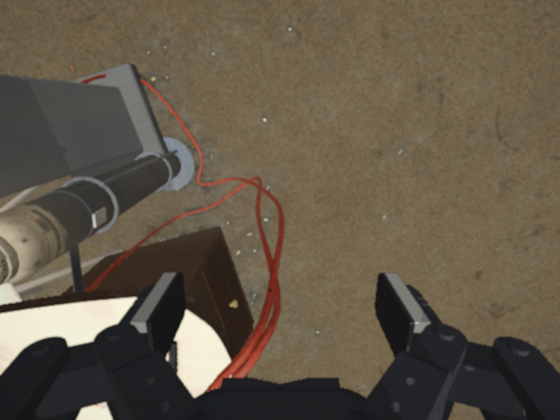

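Every row needs all the keys, so the calls were refused and nothing moved. I'll retype them in full.

```bash
python3 -m creep '[{"grip":-1,"dx":-0.02,"dy":-0.02,"dz":-0.01,"wx":0,"wy":0,"wz":0},{"grip":-1,"dx":-0.033,"dy":-0.032,"dz":-0.01,"wx":0,"wy":0,"wz":0},{"grip":-1,"dx":-0.034,"dy":-0.033,"dz":0,"wx":0,"wy":0,"wz":0},{"grip":-1,"dx":-0.034,"dy":-0.033,"dz":0,"wx":0,"wy":0,"wz":0},{"grip":-1,"dx":-0.034,"dy":-0.033,"dz":0,"wx":0,"wy":0,"wz":0},{"grip":-1,"dx":-0.034,"dy":-0.033,"dz":0,"wx":0,"wy":0,"wz":0},{"grip":-1,"dx":-0.034,"dy":-0.033,"dz":0,"wx":0,"wy":0,"wz":0},{"grip":-1,"dx":-0.034,"dy":-0.033,"dz":0,"wx":0,"wy":0,"wz":0},{"grip":-1,"dx":-0.034,"dy":-0.033,"dz":0,"wx":0,"wy":0,"wz":0},{"grip":-1,"dx":-0.034,"dy":-0.033,"dz":0,"wx":0,"wy":0,"wz":0},{"grip":-1,"dx":-0.034,"dy":-0.033,"dz":0,"wx":0,"wy":0,"wz":0},{"grip":-1,"dx":-0.034,"dy":-0.033,"dz":0,"wx":0,"wy":0,"wz":0}]'
python3 -m creep '[{"grip":-1,"dx":0,"dy":0,"dz":0,"wx":0,"wy":0,"wz":8.3},{"grip":-1,"dx":0,"dy":0,"dz":0,"wx":0,"wy":0,"wz":8.3},{"grip":-1,"dx":0,"dy":0,"dz":0,"wx":0,"wy":0,"wz":8.3},{"grip":-1,"dx":0,"dy":0,"dz":0,"wx":0,"wy":0,"wz":8.3},{"grip":-1,"dx":0,"dy":0,"dz":0,"wx":0,"wy":0,"wz":8.3},{"grip":-1,"dx":0,"dy":0,"dz":0,"wx":0,"wy":0,"wz":8.3},{"grip":-1,"dx":0,"dy":0,"dz":0,"wx":0,"wy":0,"wz":8.3},{"grip":-1,"dx":0,"dy":0,"dz":0,"wx":0,"wy":0,"wz":8.3},{"grip":-1,"dx":0,"dy":0,"dz":0,"wx":0,"wy":0,"wz":8.3},{"grip":-1,"dx":0,"dy":0,"dz":0,"wx":0,"wy":0,"wz":8.3},{"grip":-1,"dx":0,"dy":0,"dz":0,"wx":0,"wy":0,"wz":8.3},{"grip":-1,"dx":0,"dy":0,"dz":0,"wx":0,"wy":0,"wz":8.3}]'
python3 -m creep '[{"grip":-1,"dx":0,"dy":0,"dz":0,"wx":0,"wy":0,"wz":8.3},{"grip":-1,"dx":0,"dy":0,"dz":0,"wx":0,"wy":0,"wz":8.3},{"grip":-1,"dx":0,"dy":0,"dz":0,"wx":0,"wy":0,"wz":0},{"grip":-1,"dx":0,"dy":0,"dz":0,"wx":0,"wy":0,"wz":0}]'
python3 - <<'E'
from h import *
st=manip.read_state(); print(st["clock"],st["q"].round(3),st["tcp_pos"],st["eef_rot"].round(3))
k=cal("wrist",st); cv2.imwrite("pics/w2.png",cams.read_camera("wrist"))
np.save("st2.npy",st,allow_pickle=True); print(proj(k,(.4655,.1007,.076)))
E
```

```text
clock: 1.4
tcp_pos: [0.4444, 0.1267, 0.2514]
eef_rot: [[-0.963, 0.269, 0.001], [0.269, 0.963, 0.0], [-0.0, 0.0, -1.0]]
force: [-0.0, 0.1, -0.2]
width: 0.0856
clock: 2.6
tcp_pos: [0.4436, 0.1286, 0.2511]
eef_rot: [[0.431, 0.902, -0.0], [0.902, -0.431, -0.0], [-0.0, -0.0, -1.0]]
force: [-0.1, -1.0, 0.1]
width: 0.0858
clock: 3.0
tcp_pos: [0.4437, 0.1285, 0.2512]
eef_rot: [[0.664, 0.748, -0.0], [0.748, -0.664, -0.0], [-0.0, -0.0, -1.0]]
force: [-0.8, -0.1, -0.1]
width: 0.0853
3.0 [ 0.188 -0.034  1.981 -0.     1.195  0.914] [0.44371106 0.12853176 0.25118798] [[ 0.664  0.748 -0.   ]
 [ 0.748 -0.664 -0.   ]
 [-0.    -0.    -1.   ]]
[316.06131156 195.19910456]
```

View pics/w2.png

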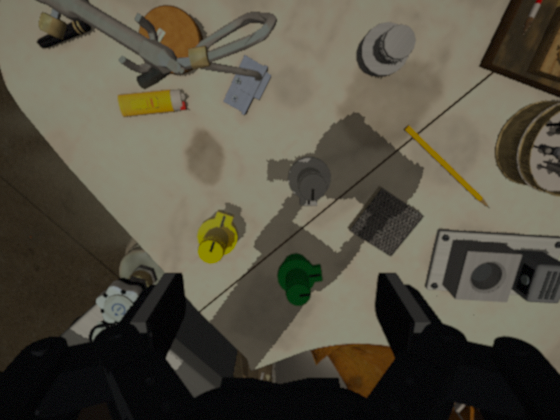

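Wrist view: coded die at about (310,185) in the arm's shadow, plain die (388,48), green (298,278), yellow (215,240), nest bore (487,275). I'll take one enlarged crop for exact edges.

Run:
```python
from h import *
w=cv2.imread("pics/w2.png")
a=w[145:220,260:360]; a=np.clip(a.astype(float)*2.2,0,255).astype(np.uint8)
b=w[225:315,440:560]
o=np.vstack([np.zeros((0,800,3),np.uint8),np.hstack([cv2.resize(a,(400,300),interpolation=cv2.INTER_CUBIC),cv2.resize(b,(400,300),interpolation=cv2.INTER_CUBIC)])])
cv2.imwrite("pics/c2.png",o)
```

```text
(no output)
```

View pics/c2.png

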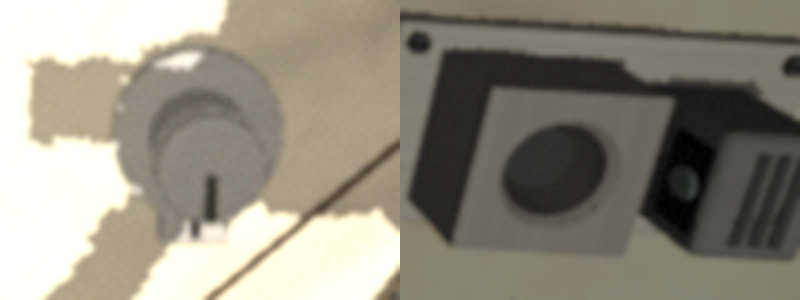

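Viewed so far: 7. The crop shows the stem-top circle centred at crop (211,170), its line running straight down, and the plate at (160..230,240). The bore and the window are clear too. Next I compute the poses.

Run:
```python
from h import *
st=np.load("st2.npy",allow_pickle=True).item(); k=cal("wrist",st)
A=lambda x,y,z: onplane(k,260+x/4,145+y/4,z)
B=lambda x,y,z: onplane(k,440+x*.3,225+y*.3,z)
stem=A(211,170,.076); tip=A(211,222,.076); col=A(200,130,.036); cl=A(197,228,.036); pl=A(160,238,.036); pr=A(230,238,.036)
ang=lambda v: np.degrees(np.arctan2(v[1],v[0])).round(1)
print("stem",stem.round(4),"col",col.round(4),"stem diam",np.linalg.norm(A(157,170,.076)-A(265,170,.076)).round(4), "collar dia",np.linalg.norm(A(115,130,.036)-A(284,130,.036)).round(4))
print("ang stem line",ang(tip-stem),"col line",ang(cl-stem),"plate",ang((pl+pr)/2-stem),"plate normal",ang(np.cross(pr-pl,[0,0,1])), ang(pr-pl),"w",np.linalg.norm(pr-pl).round(4),"dist",np.linalg.norm(((pl+pr)/2-stem)[:2]))
bore=B(161,175-0,.045); 
c=[B(x-400,y,.045) for x,y in ((491,86),(673,97),(627,256),(452,245))]
print("bore",B(562-400,174,.045).round(4),"block centre",np.mean(c,0).round(4),"edges",[np.linalg.norm(c[i]-c[i-1]).round(4) for i in range(4)],"angs",ang(c[1]-c[0]),ang(c[2]-c[3]),ang(c[1]-c[2])-90,ang(c[0]-c[3])-90)
print("window ang", ang(B(684-400,183,.045)-np.mean(c,0)),np.linalg.norm(B(684-400,183,.045)-np.mean(c,0)))
print("tool x ang",ang(np.array(st["eef_rot"])[:,0]))
```

```text
stem [0.4681 0.1089 0.076 ] col [0.4696 0.1095 0.036 ] stem diam 0.0266 collar dia 0.0464
ang stem line -129.8 col line -130.1 plate -131.2 plate normal -131.6 -41.6 w 0.0197 dist 0.029592271938705606
bore [ 0.5511 -0.1209  0.045 ] block centre [ 0.5508 -0.1202  0.045 ] edges [np.float64(0.0632), np.float64(0.064), np.float64(0.0637), np.float64(0.0647)] angs -45.4 -45.7 -43.8 -44.4
window ang -46.7 0.044994227564983155
tool x ang 48.4
```

Run:
```python
from h import *
ks=cal("side");kt=cal("top")
print("stem-top side px measured ~ (260.5,270.5) top ~ (192.5,227)")
for p in ((.4655,.1007,.076),(.468,.109,.076)): print(p,proj(ks,p).round(1),proj(kt,p).round(1))
print("bore side");
for p in ((.548,-.127,.045),(.551,-.120,.045)): print(proj(ks,p).round(1),proj(kt,p).round(1))
s=cv2.imread("pics/side0.png");t=cv2.imread("pics/top0.png")
st=manip.read_state(); t2=cams.read_camera("top")
print("tcp",proj(kt,st["tcp_pos"]),st["tcp_pos"])
up=lambda im,x,y,w,h: cv2.resize(im[y:y+h,x:x+w],(400,300),interpolation=cv2.INTER_CUBIC)
cv2.imwrite("pics/c3.png",np.vstack([np.hstack([up(t,176,212,40,30),up(s,240,255,60,45)]),np.hstack([up(t2,120,150,120,90),up(s,240,185,60,45)])]))
```

```text
stem-top side px measured ~ (260.5,270.5) top ~ (192.5,227)
(0.4655, 0.1007, 0.076) [262.  268.2] [192.8 226.9]
(0.468, 0.109, 0.076) [259.3 270.6] [189.4 225.4]
bore side
[268.2 207.3] [293.7 206.9]
[266.2 208.6] [290.9 205.4]
tcp [160.51060385 219.24551951] [0.4437527  0.12856705 0.25121869]
```

View pics/c3.png

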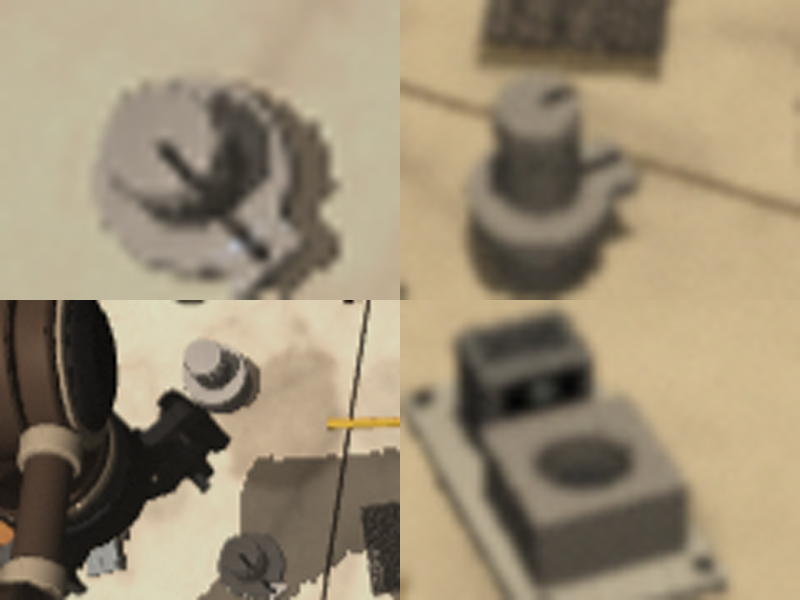

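Viewed so far: 8. The top and wrist cameras disagree by a constant ~7 mm in y (die and bore alike), and the side camera falls between them. I'll go to a mean position lower down, where the wrist camera's error shrinks.

```bash
python3 -m creep '[{"grip":-1,"dx":0,"dy":0.016,"dz":0.03,"wx":0,"wy":0,"wz":0},{"grip":-1,"dx":-0.001,"dy":0.016,"dz":0.045,"wx":0,"wy":0,"wz":0},{"grip":-1,"dx":0,"dy":0,"dz":0.04,"wx":0,"wy":0,"wz":0},{"grip":-1,"dx":0,"dy":0,"dz":0,"wx":0,"wy":0,"wz":0},{"grip":-1,"dx":0,"dy":0,"dz":0,"wx":0,"wy":0,"wz":0}]'
python3 - <<'E'
from h import *
st=manip.read_state(); k=cal("wrist",st); w=cams.read_camera("wrist"); cv2.imwrite("pics/w3.png",w); np.save("st3.npy",st,allow_pickle=True)
print(st["tcp_pos"],[proj(k,p).round(1) for p in ((.4655,.1007,.076),(.468,.109,.076))])
a=np.clip(w.astype(float)*1.8,0,255).astype(np.uint8)
cv2.imwrite("pics/c4.png",a)
E
```

```text
clock: 3.6
tcp_pos: [0.4665, 0.1065, 0.1361]
eef_rot: [[0.666, 0.746, -0.002], [0.746, -0.666, -0.0], [-0.001, -0.001, -1.0]]
force: [0.4, -0.2, 0.3]
width: 0.0858
[0.4665342  0.10649026 0.13611698] [array([286.5, 239. ]), array([280.9, 227.8])]
```

View pics/c4.png

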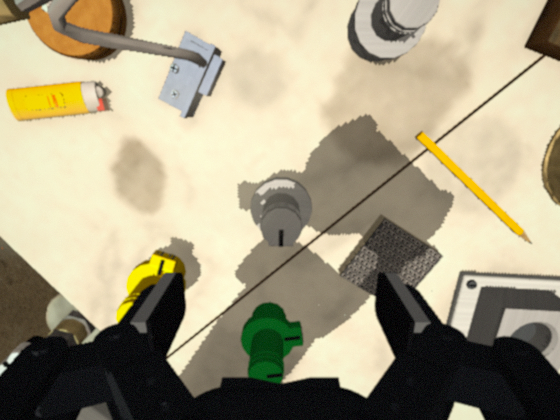

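The stem-top centre is at (281,226) here, which matches the wrist estimate (0.468,0.109) to within a pixel, and it is centred between the fingers. Descend to TCP z ≈ 0.041 and close.

```bash
python3 -m creep '[{"grip":-1,"dx":0.003,"dy":-0.0005,"dz":0.02,"wx":0,"wy":0,"wz":-1},{"grip":-1,"dx":0,"dy":0,"dz":0.025,"wx":0,"wy":0,"wz":0},{"grip":-1,"dx":0,"dy":0,"dz":0.025,"wx":0,"wy":0,"wz":0},{"grip":-1,"dx":0,"dy":0,"dz":0.015,"wx":0,"wy":0,"wz":0},{"grip":-1,"dx":0,"dy":0,"dz":0.009,"wx":0,"wy":0,"wz":0},{"grip":-1,"dx":0,"dy":0,"dz":0,"wx":0,"wy":0,"wz":0},{"grip":-1,"dx":0,"dy":0,"dz":0,"wx":0,"wy":0,"wz":0}]'
python3 -m creep '[{"grip":1,"dx":0,"dy":0,"dz":0,"wx":0,"wy":0,"wz":0},{"grip":1,"dx":0,"dy":0,"dz":0,"wx":0,"wy":0,"wz":0},{"grip":1,"dx":0,"dy":0,"dz":0,"wx":0,"wy":0,"wz":0},{"grip":1,"dx":0,"dy":0,"dz":0,"wx":0,"wy":0,"wz":0},{"grip":1,"dx":0,"dy":0,"dz":0,"wx":0,"wy":0,"wz":0},{"grip":1,"dx":0,"dy":0,"dz":0,"wx":0,"wy":0,"wz":0},{"grip":1,"dx":0,"dy":0,"dz":0,"wx":0,"wy":0,"wz":0},{"grip":1,"dx":0,"dy":0,"dz":0,"wx":0,"wy":0,"wz":0},{"grip":1,"dx":0,"dy":0,"dz":0,"wx":0,"wy":0,"wz":0},{"grip":1,"dx":0,"dy":0,"dz":0,"wx":0,"wy":0,"wz":0}]'
```

```text
clock: 4.35
tcp_pos: [0.4703, 0.1094, 0.0439]
eef_rot: [[0.653, 0.758, 0.003], [0.758, -0.653, 0.0], [0.002, 0.002, -1.0]]
force: [-0.1, -0.2, 0.1]
width: 0.0856
clock: 5.35
tcp_pos: [0.4691, 0.1091, 0.0427]
eef_rot: [[0.653, 0.757, 0.001], [0.757, -0.653, 0.0], [0.0, 0.0, -1.0]]
force: [-1.2, -0.5, 5.5]
width: 0.0265
```

Gripped (width 26.5 mm against a 28 mm stem). Lift, move over the nest, and turn.

```bash
python3 -m creep '[{"grip":1,"dx":0,"dy":0,"dz":-0.015,"wx":0,"wy":0,"wz":0},{"grip":1,"dx":0,"dy":0,"dz":-0.03,"wx":0,"wy":0,"wz":0},{"grip":1,"dx":0,"dy":0,"dz":-0.03,"wx":0,"wy":0,"wz":0},{"grip":1,"dx":0,"dy":0,"dz":-0.025,"wx":0,"wy":0,"wz":0},{"grip":1,"dx":-0.01,"dy":0.0177,"dz":0,"wx":0,"wy":0,"wz":0},{"grip":1,"dx":-0.02,"dy":0.035,"dz":0,"wx":0,"wy":0,"wz":0},{"grip":1,"dx":-0.02,"dy":0.035,"dz":0,"wx":0,"wy":0,"wz":0},{"grip":1,"dx":-0.02,"dy":0.035,"dz":0,"wx":0,"wy":0,"wz":0},{"grip":1,"dx":-0.02,"dy":0.035,"dz":0,"wx":0,"wy":0,"wz":0},{"grip":1,"dx":-0.02,"dy":0.035,"dz":0,"wx":0,"wy":0,"wz":0},{"grip":1,"dx":-0.01,"dy":0.018,"dz":0,"wx":0,"wy":0,"wz":0},{"grip":1,"dx":0,"dy":0,"dz":0,"wx":0,"wy":0,"wz":0}]'
python3 -m creep '[{"grip":1,"dx":0,"dy":0,"dz":0,"wx":0,"wy":0,"wz":-6},{"grip":1,"dx":0,"dy":0,"dz":0,"wx":0,"wy":0,"wz":-8},{"grip":1,"dx":0,"dy":0,"dz":0,"wx":0,"wy":0,"wz":-8},{"grip":1,"dx":0,"dy":0,"dz":0,"wx":0,"wy":0,"wz":-8},{"grip":1,"dx":0,"dy":0,"dz":0,"wx":0,"wy":0,"wz":-8},{"grip":1,"dx":0,"dy":0,"dz":0,"wx":0,"wy":0,"wz":-8},{"grip":1,"dx":0,"dy":0,"dz":0,"wx":0,"wy":0,"wz":-8},{"grip":1,"dx":0,"dy":0,"dz":0,"wx":0,"wy":0,"wz":-8},{"grip":1,"dx":0,"dy":0,"dz":0,"wx":0,"wy":0,"wz":-8},{"grip":1,"dx":0,"dy":0,"dz":0,"wx":0,"wy":0,"wz":-8},{"grip":1,"dx":0,"dy":0,"dz":0,"wx":0,"wy":0,"wz":-8},{"grip":1,"dx":0,"dy":0,"dz":0,"wx":0,"wy":0,"wz":0}]'
python3 -m creep '[{"grip":1,"dx":0,"dy":0,"dz":0,"wx":0,"wy":0,"wz":0},{"grip":1,"dx":0,"dy":0,"dz":0,"wx":0,"wy":0,"wz":0}]'
python3 - <<'E'
from h import *
st=manip.read_state(); k=cal("wrist",st); w=cams.read_camera("wrist"); cv2.imwrite("pics/w4.png",w); np.save("st4.npy",st,allow_pickle=True)
print(st["q"].round(2)); cv2.imwrite("pics/c5.png",np.clip(w.astype(float)*1.5,0,255).astype(np.uint8)[100:420,100:460].repeat(1,0))
s=cams.read_camera("side"); cv2.imwrite("pics/s4.png",s)
a=cv2.resize(cv2.imread("pics/c5.png"),(540,480),interpolation=cv2.INTER_CUBIC)
b=cv2.resize(s[130:250,210:275],(260,480),interpolation=cv2.INTER_CUBIC)
cv2.imwrite("pics/c5.png",np.hstack([a,b]))
E
```

```text
clock: 6.55
tcp_pos: [0.5501, -0.1218, 0.1413]
eef_rot: [[0.656, 0.755, -0.001], [0.755, -0.656, -0.0], [-0.001, -0.0, -1.0]]
force: [0.4, 0.3, -2.0]
width: 0.0266
clock: 7.75
tcp_pos: [0.5485, -0.1176, 0.1412]
eef_rot: [[-0.711, 0.704, -0.003], [0.704, 0.711, 0.002], [0.003, -0.001, -1.0]]
force: [0.8, 0.3, -2.8]
width: 0.0269
clock: 7.95
tcp_pos: [0.5494, -0.1187, 0.1419]
eef_rot: [[-0.709, 0.705, -0.001], [0.705, 0.709, 0.001], [0.001, -0.0, -1.0]]
force: [-0.2, -0.2, -2.7]
width: 0.0266
[-0.29  0.29  1.85  0.    1.   -1.08]
```

View pics/c5.png

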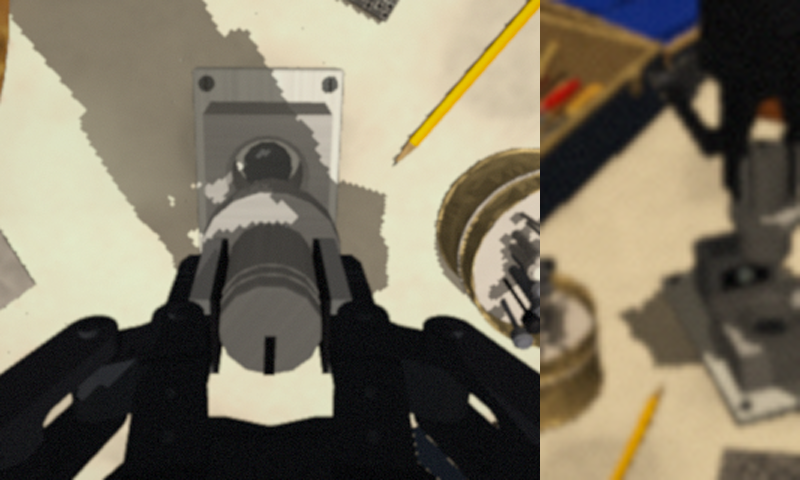

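Viewed so far: 10. The view is square: base plate upright in the image, and the stem line points down (towards the reader, now under the fingers). The nest block's far edge is near crop y≈115, x 205..337, and the stem-top disc spans x 219..322 with its bottom at y≈374. I'll take sub-pixel edges numerically.

Run:
```python
from h import *
g=cv2.GaussianBlur(cv2.cvtColor(cv2.imread("pics/w4.png"),cv2.COLOR_BGR2GRAY),(3,3),0).astype(int)
print("rows 160..200 at cols 242,255,270,290,305")
for c in (242,255,270,290,305): print(c,g[160:200,c])
print("cols 222..250 | 318..336 at rows 182,190,200,210")
for r in (182,190,200,210): print(r,g[r,222:250],g[r,312:336])
print("base plate rows 140..156 col 250,300",g[140:156,250],g[140:156,300])
print("bore row 205,210:",g[205,245:315]); print(g[210,245:315])
print("stem row 315:",g[315,236:325]); print("stem cols 265,292 rows 270..355",g[270:355,262],g[270:355,294])
```

```text
rows 160..200 at cols 242,255,270,290,305
242 [79 81 81 81 81 81 77 67 57 51 50 50 50 51 52 54 60 65 67 68 68 69 68 68
 68 68 68 68 68 67 67 67 68 68 68 68 68 67 67 67]
255 [79 79 79 80 80 79 75 67 58 52 50 50 50 50 51 54 60 65 67 68 69 69 69 68
 68 68 68 67 67 67 67 67 67 68 68 68 67 67 66 65]
270 [82 82 82 82 82 81 78 70 59 52 51 51 51 51 52 54 60 65 68 69 70 69 69 69
 69 69 69 68 68 67 65 60 58 60 66 69 61 48 39 37]
290 [144 144 145 144 140 129 110  88  68  57  53  52  52  53  53  56  61  67
  69  71  72  71  70  69  69  69  69  69  69  69  68  68  66  62  59  61
  67  72  69  60]
305 [147 147 147 146 146 146 141 123  95  72  63  62  62  62  63  72  92 112
 122 125 126 125 121 111  96  82  73  70  69  69  69  69  69  70  69  68
  68  68  67  67]
cols 222..250 | 318..336 at rows 182,190,200,210
182 [78 78 77 77 76 75 74 73 75 78 81 81 79 75 71 69 68 68 68 68 68 68 68 69
 69 69 69 69] [126 126 127 126 126 126 126 127 130 136 143 148 148 144 134 125 125 131
 135 137 137 138 139 139]
190 [77 76 76 76 76 75 74 72 73 77 80 80 79 76 71 69 67 67 67 67 67 67 67 67
 67 67 67 66] [124 123 12
[... 1518 characters left out ...]
270..355 [ 42  42  42  42  42  42  42  42  44  50  55  55  50  45  44  49  55  56
  52  46  43  43  43  45  49  55  62  65  66  66  66  65  65  65  65  64
  64  63  63  63  63  64  64  64  64  64  64  63  63  63  64  63  63  63
  63  63  63  63  64  64  64  64  64  64  64  63  64  63  63  63  63  63
  64  72  90 113 132 142 145 145 146 146 145 145 145] [ 43  43  43  42  42  42  43  47  52  55  52  46  43  46  52  55  53  48
  44  43  43  44  47  53  60  64  66  66  65  64  64  64  64  64  65  65
  65  65  65  66  66  66  66  66  65  65  65  65  64  65  65  65  65  64
  64  64  64  65  65  65  65  65  66  65  65  65  65  64  64  64  64  64
  64  64  64  70  90 118 139 146 147 147 147 146 146]
```

Run:
```python
from h import *
st=np.load("st4.npy",allow_pickle=True).item(); k=cal("wrist",st); R=st["eef_rot"]; t=st["tcp_pos"]
loc=lambda u,v,z: ((R.T@(onplane(k,u,v,z)-t))*1000).round(1)
print("stem top",loc(279.8,319.8,t[2]-.0427+.076))
print("block edge",loc(278,176,.045),"base edge",loc(279,145,.010),"bore inner sides row205",loc(260,205,.045),loc(296,205,.045),"sides row200",loc(235.7,200,.045),loc(320.6,200,.045))
# bore far edge rows at col 278 
g=cv2.GaussianBlur(cv2.cvtColor(cv2.imread("pics/w4.png"),cv2.COLOR_BGR2GRAY),(3,3),0).astype(int)
for c in (274,278,282): print(g[184:204,c])
for v in (190,192,194,196,198,200): print(v,loc(278,v,.045)[0])
```

```text
stem top [  1.1   0.7 -33.3]
block edge [29.9 -0.7 96.9] base edge [ 48.3   0.  131.9] bore inner sides row205 [  7.7 -14.3  96.9] [ 7.7 12.9 96.9] sides row200 [ 11.6 -32.4  96.9] [11.6 31.3 96.9]
[69 69 68 68 68 66 62 58 58 61 59 48 39 37 40 47 54 58 58 54]
[69 69 68 68 68 66 61 57 60 65 60 47 38 37 39 45 52 55 52 46]
[69 69 68 68 68 67 63 59 58 61 57 47 39 36 37 37 37 36 36 36]
190 19.4
192 17.8
194 16.3
196 14.7
198 13.2
200 11.6
```

Estimates of the bore relative to the TCP agree at about (-2.2,-0.5) mm; the die axis is at about (+0.2,+0.4) mm. Shift, then lower the barrel to just above the nest and recheck, including the line's direction.

```bash
python3 -m creep '[{"grip":1,"dx":-0.0025,"dy":-0.0009,"dz":0.01,"wx":0,"wy":0,"wz":0},{"grip":1,"dx":0,"dy":0,"dz":0.02,"wx":0,"wy":0,"wz":0},{"grip":1,"dx":0,"dy":0,"dz":0.015,"wx":0,"wy":0,"wz":0},{"grip":1,"dx":0,"dy":0,"dz":0.004,"wx":0,"wy":0,"wz":0},{"grip":1,"dx":0,"dy":0,"dz":0,"wx":0,"wy":0,"wz":0},{"grip":1,"dx":0,"dy":0,"dz":0,"wx":0,"wy":0,"wz":0}]'
python3 - <<'E'
from h import *
st=manip.read_state(); k=cal("wrist",st); w=cams.read_camera("wrist"); cv2.imwrite("pics/w5.png",w); np.save("st5.npy",st,allow_pickle=True)
R=st["eef_rot"]; t=st["tcp_pos"]; loc=lambda u,v,z: ((R.T@(onplane(k,u,v,z)-t))*1000).round(1)
g=cv2.GaussianBlur(cv2.cvtColor(w,cv2.COLOR_BGR2GRAY),(3,3),0).astype(float)
pts=[]
for r in range(326,345):
    s=60-g[r,268:294]; s[s<8]=0
    if s.sum()>30: pts.append((r,268+(s*np.arange(26)).sum()/s.sum(), s.sum()))
pts=np.array(pts); print(pts[:, :2].round(1).tolist())
p=np.polyfit(pts[:,0],pts[:,1],1); zt=t[2]-.0427+.076
a=loc(np.polyval(p,pts[0,0]),pts[0,0],zt);b=loc(np.polyval(p,pts[-1,0]),pts[-1,0],zt); d=b-a
print("line dir in tool",np.degrees(np.arctan2(d[1],-d[0])).round(2),a,b)
n=np.array([[c,] for c in ()])
# block far edge rows at several columns
for c in (240,250,260,270,280,290,300): 
    col=g[150:215,c]; dd=np.diff(col); print(c,[ (150+i,int(dd[i])) for i in np.argsort(-abs(dd))[:6]])
E
```

```text
clock: 8.65
tcp_pos: [0.5514, -0.122, 0.0935]
eef_rot: [[-0.71, 0.704, 0.001], [0.704, 0.71, -0.0], [-0.001, 0.0, -1.0]]
force: [0.6, -0.3, -2.9]
width: 0.0263
[[326.0, 279.6], [327.0, 279.5], [328.0, 279.5], [329.0, 279.5], [330.0, 279.5], [331.0, 279.5], [332.0, 279.4], [333.0, 279.4], [334.0, 279.4], [335.0, 279.4], [336.0, 279.3], [337.0, 279.2], [338.0, 279.2], [339.0, 279.1], [340.0, 279.1], [341.0, 279.0], [342.0, 279.0], [343.0, 279.1], [344.0, 279.0]]
line dir in tool -2.02 [ -1.7   0.6 -33.3] [-10.2   0.3 -33.3]
240 [(np.int64(174), -11), (np.int64(173), -11), (np.int64(175), -6), (np.int64(186), 6), (np.int64(185), 5), (np.int64(172), -4)]
250 [(np.int64(174), -10), (np.int64(173), -8), (np.int64(175), -6), (np.int64(186), 6), (np.int64(185), 4), (np.int64(187), 3)]
260 [(np.int64(174), -11), (np.int64(173), -9), (np.int64(213), 8), (np.int64(212), 8), (np.int64(175), -7), (np.int64(185), 5)]
270 [(np.int64(174), -11), (np.int64(209), -11), (np.int64(210), -10), (np.int64(173), -7), (np.int64(175), -7), (np.int64(186), 6)]
280 [(np.int64(174), -10), (np.int64(207), -9), (np.int64(175), -7), (np.int64(173), -7), (np.int64(208), -6), (np.int64(206), -6)]
290 [(np.int64(164), -17), (np.int64(165), -16), (np.int64(210), -13), (np.int64(211), -13), (np.int64(166), -11), (np.int64(163), -10)]
300 [(np.int64(175), -27), (np.int64(174), -26), (np.int64(176), -13), (np.int64(173), -13), (np.int64(150), 10), (np.int64(186), 6)]
```

Run:
```python
from h import *
st=np.load("st5.npy",allow_pickle=True).item(); k=cal("wrist",st); R=st["eef_rot"]; t=st["tcp_pos"]; w=cv2.imread("pics/w5.png")
loc=lambda u,v,z: ((R.T@(onplane(k,u,v,z)-t))*1000).round(1)
g=cv2.GaussianBlur(cv2.cvtColor(w,cv2.COLOR_BGR2GRAY),(3,3),0).astype(int)
print("bore centre x from edge",loc(278,185.9,.045)[0]-32)
for r in (195,203): print(r,g[r,215:250],g[r,310:345])
print([loc(c,195,.045)[1] for c in (225,230,235,325,330,335)], "abs bore (w2) local",(R.T@(np.array([.551,-.1205,.045])-t)*1000).round(1))
for c in (262,294): print(c,g[285:310,c],g[335:352,c])
print("stem", loc(279.8,319.8,t[2]-.0427+.076))
```

```text
bore centre x from edge 2.200000000000003
195 [77 76 76 76 75 73 75 78 81 81 78 74 70 69 69 69 69 69 69 69 68 68 69 69
 69 69 68 69 69 69 68 68 69 69 69] [ 75  84  98 113 122 126 127 128 127 127 127 127 127 127 127 127 128 128
 128 128 128 130 136 145 150 148 140 131 130 134 137 138 139 139 140]
203 [77 77 77 77 75 74 75 78 80 80 79 74 70 68 68 68 68 68 67 67 67 67 67 67
 68 68 68 67 67 67 67 67 67 67 67] [ 69  69  69  69  69  69  69  70  77  92 110 122 125 125 125 125 125 125
 125 125 126 131 140 148 150 146 135 127 128 134 138 139 139 140 140]
[np.float64(-32.0), np.float64(-29.0), np.float64(-26.0), np.float64(27.6), np.float64(30.6), np.float64(33.5)] abs bore (w2) local [ 1.4  0.7 48.5]
262 [50 56 58 54 48 45 44 45 46 51 58 64 67 68 68 68 67 67 67 67 66 66 65 65
 65] [65 65 65 65 65 65 65 64 62 56 47 38 31 30 33 41 48]
294 [57 55 49 45 44 44 45 49 54 61 66 68 67 67 66 66 66 66 66 66 66 66 67 67
 68] [66 66 66 66 66 66 66 66 66 66 64 58 46 35 33 39 46]
stem [  1.1   0.7 -33.3]
```

Bore is about 1.5 mm further along +x than the die axis, y is good to 0.3 mm, and the line suggests about 1–2° more turn. Correct that and enter gently.

```bash
python3 -m creep '[{"grip":1,"dx":0.0015,"dy":0,"dz":0,"wx":0,"wy":0,"wz":-1.2},{"grip":1,"dx":0,"dy":0,"dz":0,"wx":0,"wy":0,"wz":0},{"grip":1,"dx":0,"dy":0,"dz":0.003,"wx":0,"wy":0,"wz":0},{"grip":1,"dx":0,"dy":0,"dz":0.003,"wx":0,"wy":0,"wz":0},{"grip":1,"dx":0,"dy":0,"dz":0.002,"wx":0,"wy":0,"wz":0},{"grip":1,"dx":0,"dy":0,"dz":0,"wx":0,"wy":0,"wz":0}]'
python3 -m creep '[{"grip":1,"dx":0,"dy":0,"dz":0.002,"wx":0,"wy":0,"wz":0},{"grip":1,"dx":0,"dy":0,"dz":0.001,"wx":0,"wy":0,"wz":0},{"grip":1,"dx":0,"dy":0,"dz":0,"wx":0,"wy":0,"wz":0},{"grip":1,"dx":0,"dy":0,"dz":0,"wx":0,"wy":0,"wz":0}]'
```

```text
clock: 9.3
tcp_pos: [0.5494, -0.1206, 0.0847]
eef_rot: [[-0.725, 0.689, -0.001], [0.689, 0.725, 0.0], [0.001, -0.001, -1.0]]
force: [0.2, 0.3, -4.4]
width: 0.0263
clock: 9.7
tcp_pos: [0.5499, -0.1207, 0.0823]
eef_rot: [[-0.725, 0.689, -0.0], [0.689, 0.725, -0.0], [0.0, -0.0, -1.0]]
force: [0.7, -0.4, -3.2]
width: 0.0263
```

Barrel is 5 mm below the nest's face with no contact force. Continue towards the ejector.

```bash
python3 -m creep '[{"grip":1,"dx":0,"dy":0,"dz":0.003,"wx":0,"wy":0,"wz":0},{"grip":1,"dx":0,"dy":0,"dz":0.003,"wx":0,"wy":0,"wz":0},{"grip":1,"dx":0,"dy":0,"dz":0.002,"wx":0,"wy":0,"wz":0},{"grip":1,"dx":0,"dy":0,"dz":0,"wx":0,"wy":0,"wz":0},{"grip":1,"dx":0,"dy":0,"dz":0,"wx":0,"wy":0,"wz":0}]'
python3 -m creep '[{"grip":1,"dx":0,"dy":0,"dz":0.002,"wx":0,"wy":0,"wz":0},{"grip":1,"dx":0,"dy":0,"dz":0.002,"wx":0,"wy":0,"wz":0},{"grip":1,"dx":0,"dy":0,"dz":0.001,"wx":0,"wy":0,"wz":0},{"grip":1,"dx":0,"dy":0,"dz":0,"wx":0,"wy":0,"wz":0},{"grip":1,"dx":0,"dy":0,"dz":0,"wx":0,"wy":0,"wz":0}]'
```

```text
clock: 10.2
tcp_pos: [0.5499, -0.1207, 0.0742]
eef_rot: [[-0.725, 0.689, -0.0], [0.689, 0.725, 0.0], [0.0, -0.0, -1.0]]
force: [-0.3, 0.8, -3.1]
width: 0.0266
clock: 10.7
tcp_pos: [0.5502, -0.1208, 0.0697]
eef_rot: [[-0.725, 0.689, 0.001], [0.689, 0.725, -0.0], [-0.001, 0.0, -1.0]]
force: [-1.0, 0.1, 3.5]
width: 0.0269
```

Ejector engaged: the force rose by about 6.6 N, as expected. Press on slowly.

```bash
python3 -m creep '[{"grip":1,"dx":0,"dy":0,"dz":0.002,"wx":0,"wy":0,"wz":0},{"grip":1,"dx":0,"dy":0,"dz":0.002,"wx":0,"wy":0,"wz":0},{"grip":1,"dx":0,"dy":0,"dz":0.002,"wx":0,"wy":0,"wz":0},{"grip":1,"dx":0,"dy":0,"dz":0,"wx":0,"wy":0,"wz":0},{"grip":1,"dx":0,"dy":0,"dz":0,"wx":0,"wy":0,"wz":0}]'
python3 -m creep '[{"grip":1,"dx":0,"dy":0,"dz":0.001,"wx":0,"wy":0,"wz":0},{"grip":1,"dx":0,"dy":0,"dz":0.001,"wx":0,"wy":0,"wz":0},{"grip":1,"dx":0,"dy":0,"dz":0,"wx":0,"wy":0,"wz":0},{"grip":1,"dx":0,"dy":0,"dz":0,"wx":0,"wy":0,"wz":0}]'
```

```text
clock: 11.2
tcp_pos: [0.5502, -0.1208, 0.0635]
eef_rot: [[-0.725, 0.689, 0.0], [0.689, 0.725, -0.0], [-0.0, 0.0, -1.0]]
force: [-1.5, 0.7, 5.0]
width: 0.0265
clock: 11.6
tcp_pos: [0.5503, -0.1209, 0.0618]
eef_rot: [[-0.725, 0.689, 0.0], [0.689, 0.725, -0.0], [-0.001, 0.0, -1.0]]
force: [-1.4, 1.1, 7.2]
width: 0.0269
```

```bash
python3 -m creep '[{"grip":1,"dx":0,"dy":0,"dz":0.0005,"wx":0,"wy":0,"wz":0},{"grip":1,"dx":0,"dy":0,"dz":0.0005,"wx":0,"wy":0,"wz":0},{"grip":1,"dx":0,"dy":0,"dz":0,"wx":0,"wy":0,"wz":0},{"grip":1,"dx":0,"dy":0,"dz":0,"wx":0,"wy":0,"wz":0}]'
```

```text
clock: 12.0
tcp_pos: [0.5503, -0.1208, 0.0618]
eef_rot: [[-0.725, 0.689, 0.0], [0.689, 0.725, -0.0], [-0.0, -0.0, -1.0]]
force: [-4.3, 0.6, 12.0]
width: 0.0264
```

The TCP has stopped at 0.0618, the computed home height, and force is rising. Press a little firmer, then check visually.

```bash
python3 -m creep '[{"grip":1,"dx":0,"dy":0,"dz":0.0005,"wx":0,"wy":0,"wz":0},{"grip":1,"dx":0,"dy":0,"dz":0.0005,"wx":0,"wy":0,"wz":0},{"grip":1,"dx":0,"dy":0,"dz":0.0005,"wx":0,"wy":0,"wz":0},{"grip":1,"dx":0,"dy":0,"dz":0,"wx":0,"wy":0,"wz":0},{"grip":1,"dx":0,"dy":0,"dz":0,"wx":0,"wy":0,"wz":0}]'
python3 - <<'E'
from h import *
st=manip.read_state(); print(st["force"].round(1),st["ft_torque"].round(2),st["tcp_pos"].round(4),st["dq"].round(3))
w=cams.read_camera("wrist"); s=cams.read_camera("side"); cv2.imwrite("pics/w6.png",w)
a=cv2.resize(np.clip(w.astype(float)*2,0,255).astype(np.uint8)[150:390,180:380],(450,540),interpolation=cv2.INTER_CUBIC)
b=cv2.resize(np.clip(s.astype(float)*1.5,0,255).astype(np.uint8)[160:250,232:290],(348,540),interpolation=cv2.INTER_CUBIC)
cv2.imwrite("pics/c6.png",np.hstack([a,b]))
E
```

```text
clock: 12.5
tcp_pos: [0.5503, -0.1208, 0.0617]
eef_rot: [[-0.725, 0.689, -0.0], [0.689, 0.725, -0.0], [0.0, -0.0, -1.0]]
force: [-8.0, 2.0, 20.8]
width: 0.0264
[-8.   2.  20.8] [ 0.17  1.4  -0.09] [ 0.5503 -0.1208  0.0617] [ 0.001  0.001  0.001 -0.    -0.001  0.   ]
```

View pics/c6.png

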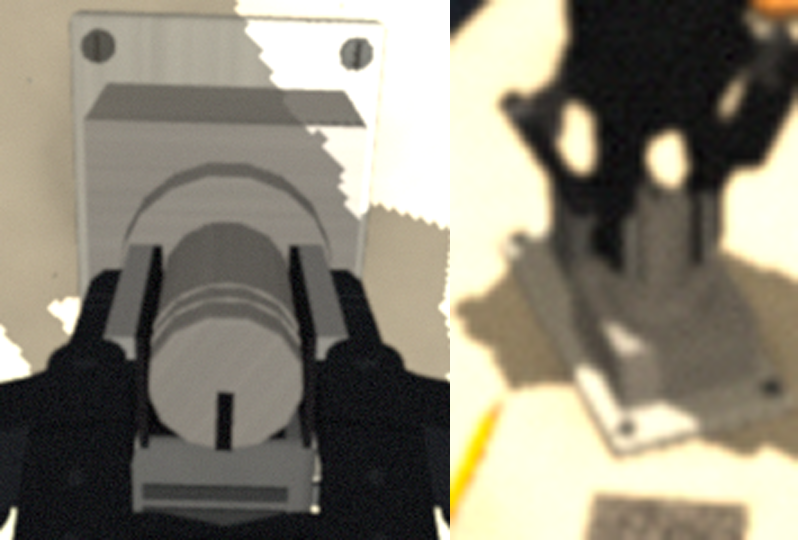

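Last check (12 pictures viewed): the collar sits flat on the nest. The stem line at crop (225,393→450) runs parallel to the nest's axis within about 1°, towards the reader, whose top is at (225,490). The forces are steady. I'm handing in.

```bash
python3 -c "
from cell import workorder,manip
print(workorder.job_done()); s=manip.read_state(); print(s['clock'],s['force'].round(1),s['tcp_pos'].round(4),s['width'])"
```

```text
the job is handed in; nothing more can be done
None
the job is handed in; nothing more can be done
```

The coded die is in the nest with its code plate towards the reader window, and the arm is still gripping it upright and pressing it home. I handed the job in at about 12.6 s. It reports no verdict, and my state reading after hand-in was refused, so these checks are from just before it.

**What I did:** I picked the grey die with the plate and dark line, gripped it by the stem and turned it about 87°. I lowered it into the bore without contact, felt the ejector engage (about 6.6 N), and pressed slowly until it stopped.

**Last checks:**
- **Seating:** the tool stopped at z = 0.0617 m, which is the computed home height, and the collar looks flat on the nest.
- **Push:** the tool reads 21 N upward force, about 24 N allowing for the die's weight. That is well above the spring's 10 N.
- **Facing:** the code line is parallel to the nest's axis to about 1° by eye; before a final 1.2° turn, a numerical fit had put it about 2° off.
- **Grip:** steady at 26.4 mm on the 28 mm stem.

**What disagreed:**
- The top camera placed both the die and the bore about 7 mm away from the wrist camera. I followed the wrist camera, and the die went in without contact.
- While pressing there is a side force of about 8 N, so the die is bearing slightly on one side.
- My first three move commands were refused for missing keys; nothing moved.

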